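Match up split bearing blocks in the assembly fixture

TASK

The split bearing blocks came back from cleaning all mixed up. Swing the fixture's keeper bar up and fully back, then build a set for every base on the bench in the nest of its size: base, bronze liner, cap, all of one size, each square and fully down; then swing the keeper down over them. A liner or cap whose base is not there stays on the bench where it lies, and so do the other things.

Things in the scene. Friction and masses are not known exactly. Their poses are not given: they have to be found in the camera images.
- fixture: assembly fixture, fixed: steel plate 316 mm wide (y) by 215 mm deep (x from -90 to +125), 10 mm thick, with three nests in a row along its y, 88 mm apart, the middle one at its origin (on the worktop). Its x points away from the robot, to the keeper's two low hinge posts behind the row (x = +95, y = +-146 mm, 67 mm high)
- keeper (a joint): keeper: a 12 mm rod along the fixture's y with three rubber feet, carried by two cranked arms on a low hinge behind the nests. 0 = down on its stop, feet 3 mm over the caps of well-built sets; grows as the rod swings up and back, to a stop at 1.6 rad, where the rod lies behind the hinge. Stiff hinge: stays at any angle, takes 2 to 8 N at the rod
- keeper_grip (a point): middle of the rubber grip sleeve (18 mm diameter, 40 mm along the rod) on the keeper's rod, 44 mm from the feet on either side. Keeper down: 133 mm above the worktop, 29 mm above built caps; feet reach 26 mm below it. Fully back: 176 mm behind the row, 148 mm high. Pinched from above across the rod, it turns between the fingers as the keeper swings
- keeper_hinge (a point): point on the keeper's hinge axis (along the fixture's y, 55 mm above the worktop), at the same fixture y (+44 mm) as the sleeve; fixed. Keeper down, the sleeve is 95 mm before (fixture -x) and 78 mm above it
- nest_s_seat (a point): middle of the small nest's seat, on its aluminium pad (40 mm above the worktop), where the underside of base_s belongs; axes as the fixture's (x along the feet, y along the shaft). 10 mm high locators, bevelled inside, stand at the base's corners and ends with 2.5 mm play; the middle of its sides is open for fingers. Nest order varies
- base_s: lower half of the small split bearing block, grey casting on two feet: 101 mm along x, 40 mm along y (the shaft), 34 mm high; origin mid underside. On top a half-octagon seat along y, its floor 16 mm up, 39 mm wide at the joint face, closed by a 3 mm high shoulder at each end (31 mm between). Grip low across the end faces (40 mm, along y), 19 mm high at mid-length. Either way round. May be absent
- liner_s: small bronze liner, octagonal sleeve 36 mm across flats, 26 mm long along its y, lying on a flat; origin mid underside. Sits in base_s's seat with 1.5 mm play each side and 2.5 mm endways, underside 16 mm above the base's; the upper half then stands above the joint face. Grip by the end faces (26 mm, along y), above the joint face
- cap_s: upper half of the small split bearing block, grey arch-shaped casting, opening down: 75 mm along x, 40 mm along y, 30 mm high; origin mid underside. Grip across the end faces (40 mm, along y) at the crown, 12 mm thick with the opening below. Fits over liner_s with the same play and shoulders as the base; underside then 34 mm above the base's. Either way round
- nest_m_seat (a point): middle of the medium nest's seat, on its aluminium pad (30 mm above the worktop), where the underside of base_m belongs; axes as the fixture's (x along the feet, y along the shaft). 10 mm high locators, bevelled inside, stand at the base's corners and ends with 2.5 mm play; the middle of its sides is open for fingers. Nest order varies
- base_m: lower half of the medium split bearing block, grey casting on two feet: 111 mm along x, 44 mm along y (the shaft), 39 mm high; origin mid underside. On top a half-octagon seat along y, its floor 16 mm up, 49 mm wide at the joint face, closed by a 3 mm high shoulder at each end (35 mm between). Grip low across the end faces (44 mm, along y), 19 mm high at mid-length. Either way round. May be absent
- liner_m: medium bronze liner, octagonal sleeve 46 mm across flats, 30 mm long along its y, lying on a flat; origin mid underside. Sits in base_m's seat with 1.5 mm play each side and 2.5 mm endways, underside 16 mm above the base's; the upper half then stands above the joint face. Grip by the end faces (30 mm, along y), above the joint face
- cap_m: upper half of the medium split bearing block, grey arch-shaped casting, opening down: 85 mm along x, 44 mm along y, 35 mm high; origin mid underside. Grip across the end faces (44 mm, along y) at the crown, 12 mm thick with the opening below. Fits over liner_m with the same play and shoulders as the base; underside then 39 mm above the base's. Either way round
- nest_l_seat (a point): middle of the large nest's seat, on its aluminium pad (20 mm above the worktop), where the underside of base_l belongs; axes as the fixture's (x along the feet, y along the shaft). 10 mm high locators, bevelled inside, stand at the base's corners and ends with 2.5 mm play; the middle of its sides is open for fingers. Nest order varies
- base_l: lower half of the large split bearing block, grey casting on two feet: 121 mm along x, 48 mm along y (the shaft), 44 mm high; origin mid underside. On top a half-octagon seat along y, its floor 16 mm up, 59 mm wide at the joint face, closed by a 3 mm high shoulder at each end (39 mm between). Grip low across the end faces (48 mm, along y), 19 mm high at mid-length. Either way round. May be absent
- liner_l: large bronze liner, octagonal sleeve 56 mm across flats, 34 mm long along its y, lying on a flat; origin mid underside. Sits in base_l's seat with 1.5 mm play each side and 2.5 mm endways, underside 16 mm above the base's; the upper half then stands above the joint face. Grip by the end faces (34 mm, along y), above the joint face
- cap_l: upper half of the large split bearing block, grey arch-shaped casting, opening down: 95 mm along x, 48 mm along y, 40 mm high; origin mid underside. Grip across the end faces (48 mm, along y) at the crown, 12 mm thick with the opening below. Fits over liner_l with the same play and shoulders as the base; underside then 44 mm above the base's. Either way round
- driver: yellow-handled screwdriver, 156 mm; bystander, to be left alone (origin at the middle of its underside)
- bearing: ball bearing, 44 mm diameter, 13 mm high; bystander, to be left alone (origin at the middle of its underside)
- star_knob: black star knob with its stud up, 38 mm diameter, 43 mm high; bystander, to be left alone (origin at the middle of its underside)
- jaw_block: cast gripper jaw block, 50 x 79 x 40 mm, behind the parts; bystander, to be left alone (origin at the middle of its underside)
- tape_roll: yellow roll of tape, 68 mm diameter, 19 mm high; bystander, to be left alone (origin at the middle of its underside)
- marker: white marker pen, 136 x 13 mm; bystander, to be left alone (origin at the middle of its underside)

How it is judged:
On the way, in this order (a step that is already met when the one before it is completed fails the run):
1. the keeper is swung up and back (past 1.2 rad) (value of joint keeper above 1.2 rad), for 0.2 s.
2. with the keeper still up (past 1.0 rad), every base stands in its nest with its own liner and cap on it (horizontal distance between base_s and nest_s_seat below 0.007 m and z of base_s in the frame of nest_s_seat between -0.004 and 0.004 m and angle between the y axis of base_s and the y axis of nest_s_seat, either way round below 0.09 rad and angle between each of base_s, base_m, base_l's own z axis and vertical below 0.06 rad and horizontal distance between each of liner_s, cap_s and base_s below 0.007 m and z of liner_s in the frame of base_s between 0.012 and 0.02 m and angle between the y axis of liner_s and the y axis of base_s, either way round below 0.12 rad and z of cap_s in the frame of base_s between 0.03 and 0.038 m and angle between the y axis of cap_s and the y axis of base_s, either way round below 0.09 rad and horizontal distance between base_m and nest_m_seat below 0.007 m and z of base_m in the frame of nest_m_seat between -0.004 and 0.004 m and angle between the y axis of base_m and the y axis of nest_m_seat, either way round below 0.09 rad and horizontal distance between each of liner_m, cap_m and base_m below 0.007 m and z of liner_m in the frame of base_m between 0.012 and 0.02 m and angle between the y axis of liner_m and the y axis of base_m, either way round below 0.12 rad and z of cap_m in the frame of base_m between 0.035 and 0.043 m and angle between the y axis of cap_m and the y axis of base_m, either way round below 0.09 rad and horizontal distance between base_l and nest_l_seat below 0.007 m and z of base_l in the frame of nest_l_seat between -0.004 and 0.004 m and angle between the y axis of base_l and the y axis of nest_l_seat, either way round below 0.09 rad and horizontal distance between each of liner_l, cap_l and base_l below 0.007 m and z of liner_l in the frame of base_l between 0.012 and 0.02 m and angle between the y axis of liner_l and the y axis of base_l, either way round below 0.12 rad and z of cap_l in the frame of base_l between 0.04 and 0.048 m and angle between the y axis of cap_l and the y axis of base_l, either way round below 0.09 rad and value of joint keeper above 1 rad), for 0.2 s.
3. the keeper is down over the caps (value of joint keeper below 0.06 rad), for 0.2 s.
At the end, for the whole second after the job is handed in: Each base present in its own nest, its own liner in it and its own cap on it (each within 7 mm sideways, 4 mm in height, 0.09 rad; liner 0.12 rad); keeper below 0.06 rad; liners and caps without a base within 80 mm and bystanders within 30 mm of where they lay; all at rest (horizontal distance between base_s and nest_s_seat below 0.007 m and z of base_s in the frame of nest_s_seat between -0.004 and 0.004 m and angle between the y axis of base_s and the y axis of nest_s_seat, either way round below 0.09 rad and angle between each of base_s, base_m, base_l's own z axis and vertical below 0.06 rad and horizontal distance between each of liner_s, cap_s and base_s below 0.007 m and z of liner_s in the frame of base_s between 0.012 and 0.02 m and angle between the y axis of liner_s and the y axis of base_s, either way round below 0.12 rad and z of cap_s in the frame of base_s between 0.03 and 0.038 m and angle between the y axis of cap_s and the y axis of base_s, either way round below 0.09 rad and horizontal distance between base_m and nest_m_seat below 0.007 m and z of base_m in the frame of nest_m_seat between -0.004 and 0.004 m and angle between the y axis of base_m and the y axis of nest_m_seat, either way round below 0.09 rad and horizontal distance between each of liner_m, cap_m and base_m below 0.007 m and z of liner_m in the frame of base_m between 0.012 and 0.02 m and angle between the y axis of liner_m and the y axis of base_m, either way round below 0.12 rad and z of cap_m in the frame of base_m between 0.035 and 0.043 m and angle between the y axis of cap_m and the y axis of base_m, either way round below 0.09 rad and horizontal distance between base_l and nest_l_seat below 0.007 m and z of base_l in the frame of nest_l_seat between -0.004 and 0.004 m and angle between the y axis of base_l and the y axis of nest_l_seat, either way round below 0.09 rad and horizontal distance between each of liner_l, cap_l and base_l below 0.007 m and z of liner_l in the frame of base_l between 0.012 and 0.02 m and angle between the y axis of liner_l and the y axis of base_l, either way round below 0.12 rad and z of cap_l in the frame of base_l between 0.04 and 0.048 m and angle between the y axis of cap_l and the y axis of base_l, either way round below 0.09 rad and (horizontal distance between liner_s and base_s below 0.007 m or distance of liner_s from where it was at the start of the episode below 0.08 m) and (horizontal distance between cap_s and base_s below 0.007 m or distance of cap_s from where it was at the start of the episode below 0.08 m) and (horizontal distance between liner_m and base_m below 0.007 m or distance of liner_m from where it was at the start of the episode below 0.08 m) and (horizontal distance between cap_m and base_m below 0.007 m or distance of cap_m from where it was at the start of the episode below 0.08 m) and (horizontal distance between liner_l and base_l below 0.007 m or distance of liner_l from where it was at the start of the episode below 0.08 m) and (horizontal distance between cap_l and base_l below 0.007 m or distance of cap_l from where it was at the start of the episode below 0.08 m) and linear speed of each of base_s, liner_s, cap_s, base_m, liner_m, cap_m, base_l, liner_l, cap_l below 0.02 m/s and value of joint keeper below 0.06 rad and distance of each of driver, bearing, star_knob, jaw_block, tape_roll, marker from where it was at the start of the episode below 0.03 m); the robot touches nothing.
It fails at once if a bystander is shoved more than 30 mm (distance of any of driver, bearing, star_knob, jaw_block, tape_roll, marker from where it was at the start of the episode above 0.03 m).
Of base_s, base_m, base_l only 2 to 3 are there at a start; the rules pass over those that are not, and their reading is None.
At some moment in a run one of base_s, base_m, base_l may be knocked a few centimetres aside while the robot is not near it.
It also fails if it takes over 210 s, if anything falls off the work surface, if the arm or the gripper's body presses on something with over 40 N, if the wrist force passes 120 N, or if a joint passes its speed limit or range.

ROBOT

A 6-joint arm with a two-finger parallel gripper is mounted at the origin on a cart in front of the work surface, level with it; the furniture and walls round the work are solid. World frame = base frame: x ahead of the robot, y to its left, z up, the work surface at z = 0. Lengths are in m, angles in rad, forces in N, time in s.
With the tool pointing down it reaches from about 0.4 to 0.925 m from the base axis. Payload 12.5 kg.
Tool frame: the origin (TCP) lies between the finger pads; the fingertips stand 22 mm ahead of it and the grasp point (between the pads) lies 3 mm ahead of it; z points along the fingers, y is the line along which they close (so a half turn about z gives the same grasp; the last joint's range is limited). The gripper opens to 95 mm and grips with 3 to 60 N. Pads are 20 mm wide; open, the fingers measure 119 mm over their backs; the gripper's body (75 mm by 180 mm) begins 59 mm behind the grasp point.
Start: joints at [1.231, 0.491, 1.559, -0, 1.092, -0.106], TCP at [0.145, 0.608, 0.237] pointing down, gripper open.
Joint ranges: [-3.1, 3.1], [-0.84, 2.19], [0.05, 2.79], [-1.13, 4.28], [0.06, 2.93], [-2.69, 2.69]. Speed limits (rad/s): [2.22, 2.22, 2.79, 3.14, 3.14, 3.14].

INTERFACE

Orientations are given as a unit quaternion [x, y, z, w].
In Python, from rig import move_to, move_linear, movej, command_gripper, wait, ik, state, grab_frame, camera_params, Unreachable, sign_off, cut_out gives the robot as it stands. Calls block until the motion is done:
- move_to(position, orientation): joint-space move of the TCP to a pose.
- move_linear(position, orientation=None, velocity=0.15): straight line of the TCP; orientation=None keeps the orientation; velocity is the mean speed in m/s.
- movej(angles): joint-space move.
- command_gripper(opening): finger opening in m; the grip force is fixed at half the most; returns when the fingers have stopped.
- wait(seconds).
- ik(position, orientation): joint angles nearest the present ones, or None.
- state(): the state.
- grab_frame(name): name is "scene" or "top"; returns (picture, depth): 400x640x3 uint8, red, green, blue; 400x640 float32, m along the optical axis (not along the pixel's ray), 0 where there is no reading.
- camera_params(name): a dict with "fx", "fy", "cx", "cy" (pixels), "xyz" and "attitude" of the camera in the world. Camera axes: x right, y down, z forward; pixel columns grow to the right and rows downward; lengths in m; the calibration is good to about 2 mm. A picture is of the moment at which its call begins. camera_params takes no time and is no camera call.
A pose or a line that the arm cannot do raises Unreachable and nothing moves.
- sign_off(): hands the job in; it is judged then, once.
Trained networks look in the newest picture that a camera, given by its name, has taken for a name from the list of things; names that differ only in an ending like _2 or _b are one class to them, and where a whole thing is asked for, a point or a joint stands for the part that bears it (a point fixed in the world has none). Each returns a list of dicts, best first, with "confidence" (0 to 1); they miss things now and then, are a little off and sometimes report something else, mostly with a low value. They report only what shows in the picture. A call takes as long as a camera call.
- cut_out(camera, query): "mask" (400x640 bool, what is visible of it) and "uv" ([column, row] in pixels, amid what is visible of it).
The state is a dict: "clock": time; "joint_positions": joint angles; "joint_vel": joint speeds; "joint_efforts": joint torques, N m; "eef_pos": TCP position; "orientation": TCP orientation; "force": force on the tool from outside, world axes, zero at the start; "moment": the same for the moment, N m; "opening": finger opening in m; "grip_force": force on a finger pad.
Only numpy, scipy, OpenCV 4.12 (cv2) and the standard library are available. Lean on these libraries where they do the work, as an engineer would, in place of code of your own. Each camera call takes 0.05 s, during which the arm holds its last target. There are 200 camera calls.

## Working session

There is one attempt and no reset: what is moved stays moved. The work goes in short steps, each a Python script; the robot and the scene stay as the last script left them, time stands still between calls to the robot, and variables do not carry over. Pictures are saved under pics/ and viewed, at most 14 in all, crops included, and the job is handed in when it is done.

```bash
ls; mkdir -p pics; python3 - <<'E'
from rig import *
import cv2
for n in ("scene","top"):
    p,d=grab_frame(n); cv2.imwrite(f"pics/{n}0.png",p[:,:,::-1]); c=camera_params(n); print(n,c)
    for q in "fixture keeper keeper_grip base_s base_m base_l liner_s liner_m liner_l cap_s cap_m cap_l driver bearing star_knob jaw_block tape_roll marker".split():
        print(q,[(round(r["confidence"],2),[int(v) for v in r["uv"]],int(r["mask"].sum())) for r in cut_out(n,q)[:3]])
print(state())
E
```

```text
pics
rig.py
scene {'fx': 362.5076420300923, 'fy': 362.5076420300923, 'cx': 316.66511708036506, 'cy': 203.3331438797567, 'xyz': array([ 0.04433757, -0.6448455 ,  1.03012542]), 'attitude': array([ 0.89577025, -0.28685771,  0.1086346 , -0.32172478])}
fixture [(0.21, [232, 185], 92)]
keeper [(0.61, [319, 192], 703)]
keeper_grip [(0.84, [320, 193], 801)]
base_s [(0.9, [388, 259], 496), (0.58, [283, 159], 328)]
base_m [(0.9, [388, 259], 496), (0.58, [283, 159], 328)]
base_l [(0.9, [388, 259], 496), (0.58, [283, 159], 328)]
liner_s [(0.59, [273, 141], 199), (0.57, [397, 287], 200), (0.51, [233, 185], 109)]
liner_m [(0.59, [273, 141], 199), (0.57, [397, 287], 200), (0.51, [233, 185], 109)]
liner_l [(0.59, [273, 141], 199), (0.57, [397, 287], 200), (0.51, [233, 185], 109)]
cap_s [(0.84, [368, 307], 422), (0.66, [348, 276], 435), (0.64, [259, 179], 170)]
cap_m [(0.84, [368, 307], 422), (0.66, [348, 276], 435), (0.64, [259, 179], 170)]
cap_l [(0.84, [368, 307], 422), (0.66, [348, 276], 435), (0.64, [259, 179], 170)]
driver [(0.54, [308, 285], 224)]
bearing [(0.52, [315, 211], 536), (0.45, [407,
[... 1485 characters left out ...]
sitions': array([ 1.23137434e+00,  4.90890698e-01,  1.55894118e+00, -7.54112619e-06,
        1.09169703e+00, -1.05602750e-01]), 'joint_vel': array([ 6.98809252e-04,  5.04193960e-04, -7.75469000e-04, -9.22322674e-04,
        7.24871189e-05, -1.96907066e-04]), 'joint_efforts': array([ 6.69493261e-05, -6.12463546e+01, -2.58429372e+01,  6.93010516e-02,
        4.45666281e-02, -1.23725772e-05]), 'eef_pos': array([0.14478895, 0.60799359, 0.23665252]), 'orientation': array([1.16641757e-01, 9.93174053e-01, 3.03496328e-05, 1.02975470e-05]), 'force': array([0.84576403, 0.3273044 , 0.63356868]), 'moment': array([ 0.03312234, -0.04863127,  0.02076125]), 'grip_force': 0.0, 'opening': 0.09522153711251838}
```

```bash
python3 - <<'E'
import cv2
a=cv2.imread("pics/top0.png")[110:270,190:450]; cv2.imwrite("pics/top0c.png",cv2.resize(a,None,fx=3,fy=3,interpolation=cv2.INTER_CUBIC))
a=cv2.imread("pics/scene0.png")[110:370,200:450]; cv2.imwrite("pics/scene0c.png",cv2.resize(a,None,fx=2.3,fy=2.3,interpolation=cv2.INTER_CUBIC))
E
```

```text
(no output)
```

View pics/top0c.png

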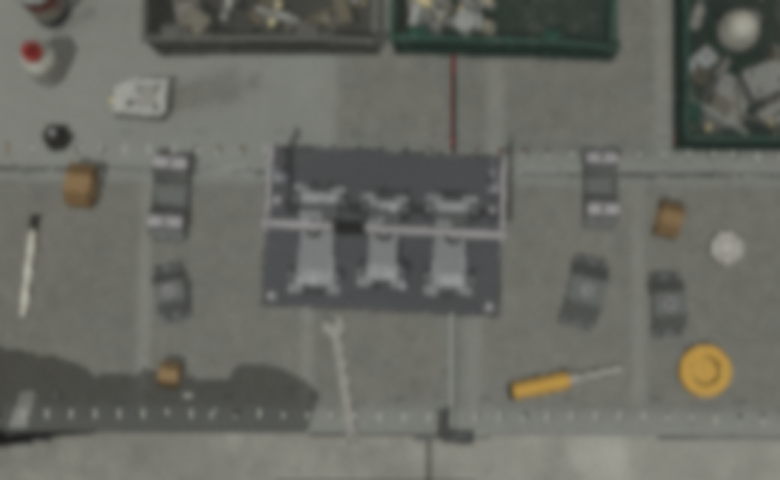

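View pics/scene0c.png

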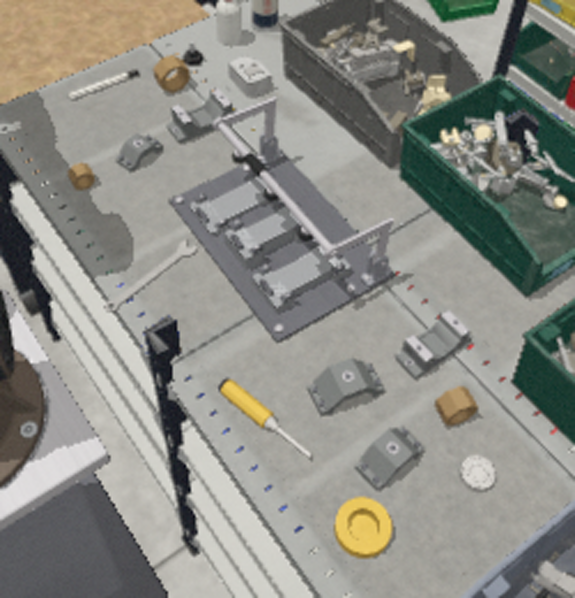

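```bash
cat > h.py <<'E'
from rig import *
import numpy as np, cv2
from scipy.spatial.transform import Rotation as R
def cloud(n):
    p,d=grab_frame(n); c=camera_params(n)
    v,u=np.mgrid[:400,:640]
    P=np.stack([(u-c["cx"])/c["fx"]*d,(v-c["cy"])/c["fy"]*d,d],-1)
    W=P@R.from_quat(c["attitude"]).as_matrix().T+c["xyz"]
    W[d==0]=np.nan
    return p,W
def rect(pts):
    (cx,cy),(w,h),a=cv2.minAreaRect((pts*1000).astype(np.float32)); a=np.radians(a)
    if w<h: w,h,a=h,w,a+np.pi/2     # a = direction of the long side
    a=(a+np.pi/2)%np.pi-np.pi/2
    return np.round([cx,cy,w,h],1),round(a,3)
def sel(W,c,r,lo,hi):
    m=(np.hypot(W[...,0]-c[0],W[...,1]-c[1])<r)&(W[...,2]>lo)&(W[...,2]<hi)
    return m
E
python3 - <<'E'
from h import *
for n in ("top","scene"):
    p,W=cloud(n); np.save(f"W_{n}.npy",W)
    print(n,"table z", [np.round(np.nanmedian(W[sel(W,c,.03,-.03,.03)][:,2]),4) for c in [(.45,-.22),(.45,.22),(.55,.3)]])
    for q in ("base_s","liner_s","cap_s","fixture","keeper","keeper_grip","driver","bearing","tape_roll","marker","star_knob","jaw_block"):
        for r in cut_out(n,q)[:4]:
            pts=W[r["mask"]]; pts=pts[~np.isnan(pts[:,0])]
            g=pts[pts[:,2]>.004]
            if len(g)<8: continue
            print(q,round(r["confidence"],2),"med",np.round(np.median(g,0)*1000),"z95 %.1f"%(np.percentile(g[:,2],95)*1000),*rect(g[:,:2]))
E
```

```text
top table z [np.float64(0.0007), np.float64(-0.0003), np.float64(0.0113)]
base_s 0.89 med [ 597. -290.   23.] z95 43.7 [ 597.8 -290.2  111.9   46.7] -0.043
base_s 0.6 med [578. 280.  24.] z95 49.0 [581.  280.3 122.3  48.2] -0.087
liner_s 0.62 med [590. 393.  50.] z95 62.1 [590.9 395.3  57.3  32.4] -0.089
liner_s 0.58 med [ 548. -377.   41.] z95 51.9 [ 550.7 -383.4   47.2   38.5] -0.278
liner_s 0.38 med [343. 276.  36.] z95 41.9 [342.8 276.2  34.4  24. ] -0.193
cap_s 0.7 med [449. 277.  24.] z95 36.6 [452.9 278.1  76.4  38. ] 0.191
cap_s 0.68 med [ 437. -377.   28.] z95 41.0 [ 439.  -378.5   81.    45. ] 0.06
cap_s 0.62 med [529. -13.  13.] z95 145.5 [537.3  -2.8 315.2 216.3] 1.526
cap_s 0.57 med [ 452. -268.   34.] z95 47.4 [ 455.5 -268.1   90.4   48.5] -0.229
fixture 0.62 med [530. -13.  13.] z95 145.4 [536.7  -1.7 317.3 215.2] 1.527
fixture 0.25 med [449. 277.  24.] z95 36.4 [452.2 280.7  76.3  45. ] 0.227
keeper 0.44 med [503. -89.  31.] z95 43.2 [515.8 -90.2 135.2  64.5] -0.037
keeper 0.41 med [ 335. -219.   20.] z95 29.8 [ 339.7 -238.8  146.9   24.8] -1.318
keeper_grip 0.6 med [
[... 1953 characters left out ...]
med [ 544. -385.   38.] z95 47.1 [ 549.6 -380.9   46.1   31.1] -0.195
bearing 0.61 med [ 330. -222.   20.] z95 24.8 [ 334.9 -239.2  140.3   23.7] -1.378
bearing 0.44 med [ 514. -461.   12.] z95 15.0 [ 515.9 -460.4   45.    41.3] 0.5
tape_roll 0.56 med [ 349. -431.   18.] z95 21.2 [ 350.9 -428.8   67.1   65.4] 1.571
tape_roll 0.45 med [532. -31.  11.] z95 143.1 [539.9  -3.6 320.9 227.5] 1.533
marker 0.31 med [586. 392.  40.] z95 57.5 [587.2 397.2  58.   40.9] -0.141
star_knob 0.5 med [653. 430.  14.] z95 25.4 [653.8 429.7  31.3  31.2] -0.192
jaw_block 0.82 med [699. 310.  33.] z95 39.5 [707.9 322.1  77.8  53.7] 1.523
jaw_block 0.39 med [500. -10.  39.] z95 50.2 [503.7  -3.9 130.2 116.5] 0.872
```

```bash
cat >> h.py <<'E'
from scipy.optimize import minimize
def mcloud(n,k=5):
    """median cloud over k frames"""
    return np.nanmedian([cloud(n)[1] for _ in range(k)],0)
def fit(W,x,y,a,L,Wd,thr=.006,margin=.02,soft=.0015):
    """known-size rectangle fit of raised points against the table; a = yaw of the long side L"""
    r=np.hypot(L,Wd)/2+margin; m=sel(W,(x,y),r,-.02,.3); P=W[m]
    lab=P[:,2]>thr
    def sd(p):
        c,s=np.cos(p[2]),np.sin(p[2]); d=P[:,:2]-p[:2]
        u=abs(d@[c,s])-L/2; v=abs(d@[-s,c])-Wd/2
        return np.maximum(u,v)
    near=sd((x,y,a))<margin; P=P[near]; lab=lab[near]
    f=lambda q:np.logaddexp(0,np.where(lab,1,-1)*sd((x+q[0]/1e3,y+q[1]/1e3,a+q[2]/30))/soft).sum()
    b=minimize(f,[0,0,0],method="Nelder-Mead",options=dict(xatol=.01,fatol=.01,initial_simplex=[[0,0,0],[5,0,0],[0,5,0],[0,0,3]]))
    return np.array([x+b.x[0]/1e3,y+b.x[1]/1e3,a+b.x[2]/30]),b.fun/len(P)
E
python3 - <<'E'
from h import *
O=dict(base_l=(.578,.280,-.07,.121,.048),base_m=(.597,-.291,-.01,.111,.044),
 liner_l=(.589,.395,-.1,.056,.034),liner_m=(.549,-.382,-.2,.046,.030),liner_s=(.343,.276,-.19,.036,.026),
 cap_s=(.45,.278,.22,.075,.040),cap_m=(.438,-.379,.06,.085,.044),cap_l=(.454,-.269,-.23,.095,.048),fixture=(.536,-.002,-.04,.215,.316))
Ws={n:mcloud(n) for n in ("top","scene")}
np.savez("W.npz",**Ws)
for o,v in O.items():
    print(o,*[(np.round(f[0],4),round(f[1],2)) for f in (fit(W,*v) for W in Ws.values())])
for n,W in Ws.items():
    f,_=fit(W,*O["fixture"]); c,s=np.cos(f[2]),np.sin(f[2]); M=np.array([[c,-s],[s,c]])
    D=(W[...,:2]-f[:2])@M+[.0175,0]; 
    for y in (-.088,0,.088):
        # pad middle and outer ends
        print(n,y,[round(float(np.nanmedian(W[...,2][(abs(D[...,0]-x)<.012)&(abs(D[...,1]-y)<.014)]))*1e3,1) for x in (-.045,-.03,-.015,.02,.04)])
E
```

```text
base_l (array([ 0.5817,  0.2819, -0.0491]), np.float64(0.16)) (array([ 0.5793,  0.2809, -0.0646]), np.float64(0.16))
base_m (array([ 0.599 , -0.291 , -0.0145]), np.float64(0.18)) (array([ 0.5981, -0.2913,  0.0093]), np.float64(0.11))
liner_l (array([ 0.5914,  0.398 , -0.0964]), np.float64(0.17)) (array([ 0.588 ,  0.3971, -0.1205]), np.float64(0.34))
liner_m (array([ 0.5519, -0.3802, -0.289 ]), np.float64(0.24)) (array([ 0.551 , -0.3806, -0.2494]), np.float64(0.21))
liner_s (array([ 0.3433,  0.2776, -0.1617]), np.float64(0.18)) (array([ 0.3394,  0.2759, -0.16  ]), np.float64(0.22))
cap_s (array([0.4518, 0.2793, 0.2159]), np.float64(0.18)) (array([0.4489, 0.2799, 0.249 ]), np.float64(0.31))
cap_m (array([ 0.4399, -0.3794,  0.0757]), np.float64(0.23)) (array([ 0.439 , -0.3784,  0.0698]), np.float64(0.16))
cap_l (array([ 0.4555, -0.2702, -0.225 ]), np.float64(0.16)) (array([ 0.456 , -0.268 , -0.2162]), np.float64(0.26))
fixture (array([ 0.5369, -0.0018, -0.0395]), np.float64(0.54)) (array([ 0.5359, -0.0026, -0.0449]), np.float64(0.04))
top -0.088 [31.0, 31.1, 31.0, 32.2, 31.0]
top 0 [40.5, 41.8, 41.4, 43.0, 41.4]
top 0.088 [20.2, 20.7, 21.2, 23.2, 21.0]
scene -0.088 [29.7, 29.6, 29.8, 29.2, 29.2]
scene 0 [39.7, 39.5, 39.6, 39.3, 39.3]
scene 0.088 [19.4, 19.3, 19.6, 19.8, 19.6]
```

```bash
cat >> h.py <<'E'
FX=np.array([.5364,-.0022]); FA=-.042
FO=FX-.0175*np.array([np.cos(FA),np.sin(FA)])
def fx(x,y): c,s=np.cos(FA),np.sin(FA); return FO+[c*x-s*y,s*x+c*y]
def down(th):
    """tool down, closing along world angle th (mod pi), the choice with wrist nearest to middle"""
    best=None
    for t in (th,th+np.pi):
        y=np.array([np.cos(t),np.sin(t),0]); z=np.array([0,0,-1.])
        q=R.from_matrix(np.stack([np.cross(y,z),y,z],1)).as_quat()
        j=ik([.5,0,.3],q)
        if j is not None and (best is None or abs(j[5])<best[0]): best=(abs(j[5]),q)
    return best[1]
E
python3 - <<'E'
from h import *
Z=np.load("W.npz")
for n in Z:
    W=Z[n]; m=(abs(W[...,0]-.55)<.1)&(abs(W[...,1])<.14)&(W[...,2]>.11)
    P=W[m]; print(n,"rod",len(P),np.round(np.median(P,0),4),np.polyfit(P[:,1],P[:,0],1), np.percentile(P[:,2],90))
    for y in (-.2,-.1,0,.05,.1,.2): 
        m=(abs(W[...,1]-y)<.02)&(W[...,0]>.66)&(W[...,2]>.08)&(W[...,0]<.9); P=W[m]
        print(y,len(P), np.round([P[:,0].min(),P[:,2].max()],3) if len(P) else "")
print(fx(0,.044),fx(.095,.044))
q=down(FA); print(ik([*fx(0,.044),.136],q),ik([*fx(.176,.044),.151],q),state()["orientation"])
q=down(FA+np.pi/2); print(ik([*fx(0,.044),.136],q))
E
```

```text
top rod 310 [0.5237 0.018  0.1424] [0.14115205 0.52666453] 0.1462017000229355
-0.2 47 [0.763 0.133]
-0.1 98 [0.765 0.128]
0 75 [0.769 0.131]
0.05 21 [0.766 0.12 ]
0.1 58 [0.768 0.126]
0.2 114 [0.764 0.126]
scene rod 439 [0.5201 0.0234 0.1403] [0.23721762 0.52833903] 0.14372265382613258
-0.2 101 [0.761 0.125]
-0.1 134 [0.764 0.124]
0 246 [0.767 0.124]
0.05 50 [0.766 0.116]
0.1 81 [0.764 0.125]
0.2 108 [0.762 0.125]
[0.52076289 0.04249598] [0.61567911 0.03850715]
[-4.50397755e-02  4.80406893e-01  1.91566201e+00 -4.44089210e-16
  7.45523746e-01 -3.03977550e-03] [-4.42692669e-02  6.77241766e-01  1.44832571e+00 -4.44089210e-16
  1.01602518e+00 -2.26926690e-03] [1.16641728e-01 9.93174055e-01 6.08168367e-05 3.78034031e-06]
[-4.50397755e-02  4.80406893e-01  1.91566201e+00 -4.44089210e-16
  7.45523746e-01  1.56775655e+00]
```

```bash
cat >> h.py <<'E'
def arc(a):
    phi=np.arctan2(.078,-.095)-a; r=np.hypot(.078,.095)
    return [*fx(.095+r*np.cos(phi),.044),.055+r*np.sin(phi)+.003]
E
python3 - <<'E'
from h import *
q=down(FA); p=arc(0)
command_gripper(.06)
move_to([p[0],p[1],.25],q); move_linear(p,q,.12)
print(command_gripper(.0),state()["opening"],state()["grip_force"])
for a in np.linspace(.1,1.58,15):
    move_linear(arc(a),q,.12); f=state()["force"]
    print(round(a,2),np.round(f),round(state()["opening"],4))
    if np.abs(f).max()>60: break
s=state(); print(s["clock"])
command_gripper(.06); p=s["eef_pos"]; move_linear([p[0],p[1],.26],q,.2)
for n in ("scene",):
    c,W=cloud(n); cv2.imwrite("pics/scene1c.png",cv2.resize(c[110:370,200:450,::-1],None,fx=2.3,fy=2.3))
print(state()["clock"])
E
```

```text
False 0.017235049606307472 29.997891783714294
0.1 [ 13.  -1. -10.] 0.0176
0.21 [ 11.  -1. -10.] 0.0173
0.31 [  8.  -2. -11.] 0.0174
0.42 [ 1. -2. -3.] 0.017
0.52 [-2. -2.  6.] 0.0171
0.63 [-2. -2.  8.] 0.0174
0.73 [-0. -2.  6.] 0.0173
0.84 [ 1. -3.  6.] 0.0172
0.95 [ 2. -3.  5.] 0.0172
1.05 [ 3. -3.  2.] 0.0176
1.16 [ 3. -4.  0.] 0.0177
1.26 [ 2. -3. -2.] 0.0171
1.37 [ 3. -3. -3.] 0.0168
1.47 [ 2. -2. -4.] 0.0173
1.58 [ 2. -3. -3.] 0.0173
12.625
14.25
```

View pics/scene1c.png

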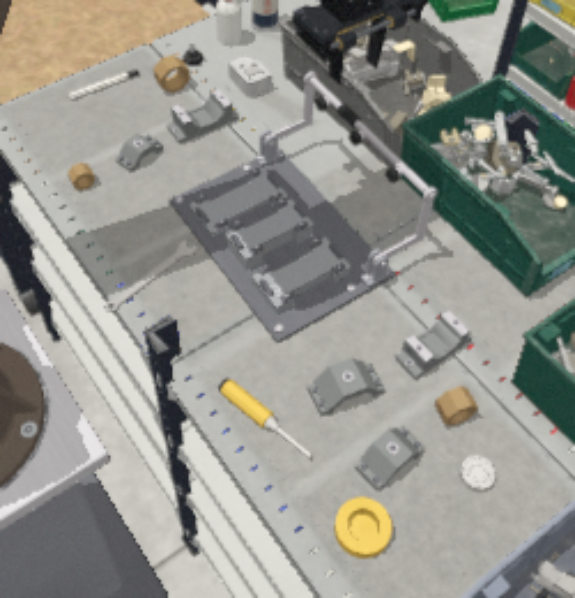

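```bash
cat >> h.py <<'E'
DIM=dict(base_l=(.121,.048),base_m=(.111,.044),liner_l=(.056,.034),liner_m=(.046,.030),cap_m=(.085,.044),cap_l=(.095,.048))
PRI=dict(base_l=(.5805,.2814,-.057),base_m=(.5986,-.2912,-.003),liner_l=(.590,.3975,-.108),liner_m=(.5515,-.3804,-.265),cap_m=(.4395,-.3789,.073),cap_l=(.4558,-.2691,-.22))
TIP=dict(base_l=.002,base_m=.002,liner_l=.031,liner_m=.026,cap_l=.016,cap_m=.014)
def locate(o):
    r=[fit(mcloud(n,3),*PRI[o],*DIM[o]) for n in ("top","scene")]
    g=[f for f,c in r if c<.4]
    print(o,*[(np.round(f,4),round(c,2)) for f,c in r])
    return np.mean(g,0) if g else None
def pick(o,pose):
    x,y,a=pose; q=down(a+np.pi/2); z=TIP[o]+.022
    command_gripper(min(DIM[o][1]+.028,.094))
    move_to([x,y,z+.10],q); move_linear([x,y,z],q,.12)
    command_gripper(0); s=state(); print("gripped",round(s["opening"],4),round(s["grip_force"],1))
    move_linear([x,y,.24],q,.2); print("lifted",round(state()["opening"],4),"t",state()["clock"])
def place(o,xy,zs,up=.035,off=(0,0)):
    """xy seat middle, zs height of the seated underside"""
    q=down(FA+np.pi/2); x,y=np.array(xy)+off; z=zs+TIP[o]+.022
    move_to([x,y,.24],q); move_linear([x,y,z+.014],q,.12)
    wait(.2); f0=state()["force"]; 
    for d in np.arange(.012,-.0031,-.002):
        move_linear([x,y,z+d],q,.03); f=state()["force"]-f0
        if f[2]>12 or np.hypot(*f[:2])>25: break
    s=state(); print("contact at",round((s["eef_pos"][2]-z)*1e3,1),"mm  df",np.round(f,1))
    return q,z
def release(o,q,grow=.02,rise=.24):
    s=state(); p=s["eef_pos"]
    command_gripper(min(DIM[o][1]+grow,.094)); move_linear([p[0],p[1],p[2]+.05],q,.1); move_linear([p[0],p[1],max(rise,p[2]+.05)],q,.25)
E
python3 - <<'E'
from h import *
o="base_l"; p=locate(o); pick(o,p); q,z=place(o,fx(0,.088),.020)
print(state()["opening"])
E
```

```text
base_l (array([ 0.5814,  0.2819, -0.0581]), np.float64(0.25)) (array([ 0.5787,  0.2813, -0.0482]), np.float64(0.22))
gripped 0.0474 30.0
lifted 0.0477 t 19.6083
contact at -0.5 mm  df [-2.5 -1.5 22.4]
0.04757236792635332
```

```bash
cat >> h.py <<'E'
def nestfit(o,y,zs,extra):
    """pose of a seated part relative to its nest, from points more than extra above plate"""
    for n in ("top","scene"):
        W=mcloud(n,3); f,c=fit(W,*fx(0,y),FA,*DIM[o],thr=zs+extra,margin=.012)
        d=f[:2]-fx(0,y); m=sel(W,f[:2],.03,zs+.0,.3)
        print(n,o,"off mm",np.round(d*1e3,1),"dyaw",round(f[2]-FA,3),"cost",round(c,2),"z90",np.round(np.percentile(W[m][:,2],90)*1e3,1) if m.any() else None)
E
python3 - <<'E'
from h import *
q=down(FA+np.pi/2); release("base_l",q)
o="base_m"; p=locate(o); pick(o,p)
nestfit("base_l",.088,.020,.012)
q,z=place(o,fx(0,-.088),.030); release(o,q)
move_to([.45,.2,.3],q)
nestfit("base_m",-.088,.030,.012)
c,W=cloud("scene"); cv2.imwrite("pics/scene2c.png",cv2.resize(c[110:330,200:450,::-1],None,fx=2.6,fy=2.6))
print(state()["clock"])
E
```

```text
base_m (array([ 0.579 , -0.3154, -0.0367]), np.float64(0.62)) (array([ 0.5699, -0.3153, -0.0059]), np.float64(0.0))
gripped 0.044 29.8
lifted 0.0438 t 31.2917
top base_l off mm [ 2.3 -0. ] dyaw 0.02 cost 0.39 z90 50.2
scene base_l off mm [2.2 0.1] dyaw -0.002 cost 0.33 z90 50.2
contact at 4.5 mm  df [-2.9 -1.9 14.4]
top base_m off mm [ 9.5 -0.7] dyaw -0.006 cost 0.39 z90 75.4
scene base_m off mm [10.8  0.1] dyaw 0.004 cost 0.32 z90 75.4
38.9917
```

View pics/scene2c.png

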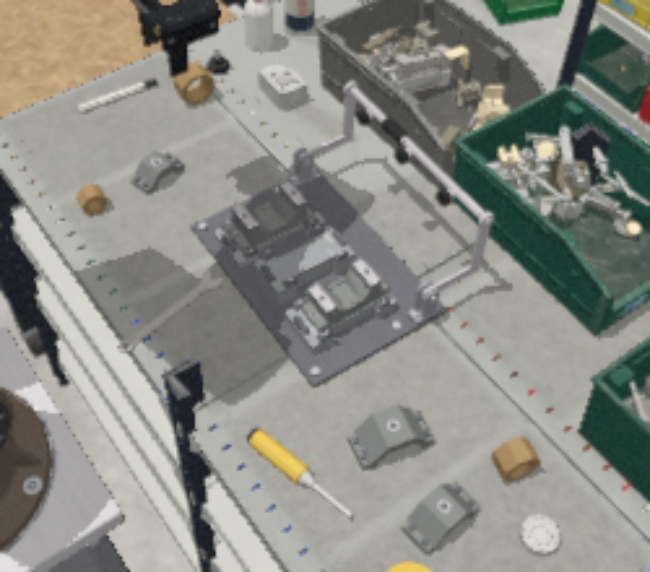

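```bash
python3 - <<'E'
from h import *
import h
o="base_m"; q=down(FA+np.pi/2); x,y=fx(.0095,-.088)
command_gripper(.072); move_to([x,y,.2],q); move_linear([x,y,.043+.022],q,.12); print(state()["force"])
command_gripper(0); print(state()["opening"]); move_linear([x,y,.12],q,.1)
h.TIP[o]=.0085
xx,yy=fx(0,-.088); z=.030+.0085+.022
move_linear([xx,yy,.12],q,.1); move_linear([xx,yy,z+.012],q,.1); wait(.2); f0=state()["force"]
for d in np.arange(.010,-.0031,-.002):
    move_linear([xx,yy,z+d],q,.03); f=state()["force"]-f0
    if f[2]>12 or np.hypot(*f[:2])>25: break
print("contact",d,np.round(f,1)); release(o,q)
move_to([.45,.2,.3],q); nestfit("base_m",-.088,.030,.012)
move_to([.45,-.2,.3],q); nestfit("base_l",.088,.020,.012); print(state()["clock"])
E
```

```text
[-0.67528208  0.04073382 -0.24413813]
0.04340447876298447
contact -0.002 [ 2.1  0.8 16.3]
top base_m off mm [-1.   0.2] dyaw -0.009 cost 0.56 z90 64.7
scene base_m off mm [1.9 0.8] dyaw 0.021 cost 0.31 z90 66.7
top base_l off mm [2.4 0. ] dyaw 0.005 cost 0.44 z90 49.8
scene base_l off mm [6.  0.1] dyaw 0.006 cost 0.34 z90 56.2
51.1667
```

```bash
python3 - <<'E'
from h import *
o="liner_l"; p=locate(o)
if p is None or np.hypot(*(p[:2]-PRI[o][:2]))>.006: p=np.array(PRI[o]); print("prior")
pick(o,p); q,z=place(o,fx(.0015,.088),.036); release(o,q)
o="liner_m"; p=locate(o)
if p is None or np.hypot(*(p[:2]-PRI[o][:2]))>.006: p=np.array(PRI[o]); print("prior")
pick(o,p); q,z=place(o,fx(.0005,-.088),.046); release(o,q)
move_to([.40,.33,.3],q)
c,W=cloud("scene"); cv2.imwrite("pics/scene3c.png",cv2.resize(c[150:290,240:400,::-1],None,fx=4,fy=4,interpolation=cv2.INTER_CUBIC))
nestfit("liner_m",-.088,.046,.028)
nestfit("liner_l",.088,.036,.033); print(state()["clock"])
E
```

```text
liner_l (array([ 0.5916,  0.3976, -0.1389]), np.float64(0.39)) (array([ 0.5879,  0.3978, -0.1442]), np.float64(0.4))
gripped 0.0341 29.8
lifted 0.034 t 56.6417
contact at -0.5 mm  df [-2.8 -2.3 19.5]
liner_m (array([ 0.5525, -0.3796, -0.2388]), np.float64(0.45)) (array([ 0.5508, -0.3806, -0.2582]), np.float64(0.22))
gripped 0.0296 30.0
lifted 0.0294 t 70.5417
contact at -0.5 mm  df [-5.9 -0.1 23.5]
top liner_m off mm [ 0.1 -1. ] dyaw -0.099 cost 0.15 z90 92.9
scene liner_m off mm [-1.7  4.3] dyaw 0.128 cost 0.48 z90 92.0
top liner_l off mm [3.3 0.9] dyaw -0.009 cost 0.15 z90 94.6
scene liner_l off mm [-1.5  2.6] dyaw 0.058 cost 0.9 z90 91.4
80.8583
```

View pics/scene3c.png

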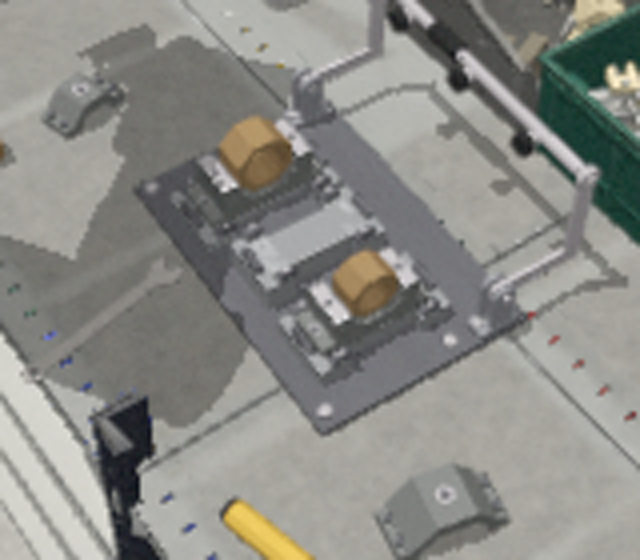

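The picture shows both liners seated square in their bases: large at crop pixel (255,152), medium at (365,282). Both tops measure about 92 mm, as expected. Next, the caps.

```bash
python3 - <<'E'
from h import *
for o,xy,zs in (("cap_l",fx(.0015,.088),.064),("cap_m",fx(.0005,-.088),.069)):
    p=locate(o)
    if p is None or np.hypot(*(p[:2]-PRI[o][:2]))>.006: p=np.array(PRI[o]); print("prior")
    pick(o,p); q,z=place(o,xy,zs); release(o,q)
move_to([.40,.33,.3],q)
c,W=cloud("scene"); cv2.imwrite("pics/scene4c.png",cv2.resize(c[150:290,240:400,::-1],None,fx=4,fy=4,interpolation=cv2.INTER_CUBIC))
nestfit("cap_m",-.088,.069,.005)
nestfit("cap_l",.088,.064,.005); print(state()["clock"])
E
```

```text
cap_l (array([ 0.4566, -0.2699, -0.2353]), np.float64(0.3)) (array([ 0.456 , -0.2679, -0.2184]), np.float64(0.26))
gripped 0.0482 30.0
lifted 0.0479 t 88.025
contact at -0.4 mm  df [-3.7 -0.5 22.9]
cap_m (array([ 0.4393, -0.3802,  0.0378]), np.float64(0.37)) (array([ 0.4394, -0.3784,  0.0751]), np.float64(0.12))
gripped 0.044 29.9
lifted 0.0437 t 101.375
contact at -1.0 mm  df [-5.2  1.5 16.8]
top cap_m off mm [ 1.1 -1.4] dyaw -0.016 cost 0.09 z90 108.2
scene cap_m off mm [-0.3  4.1] dyaw 0.036 cost 0.59 z90 104.6
top cap_l off mm [3.5 0.8] dyaw 0.011 cost 0.1 z90 107.5
scene cap_l off mm [1.7 4.9] dyaw 0.045 cost 1.09 z90 104.6
109.9
```

View pics/scene4c.png

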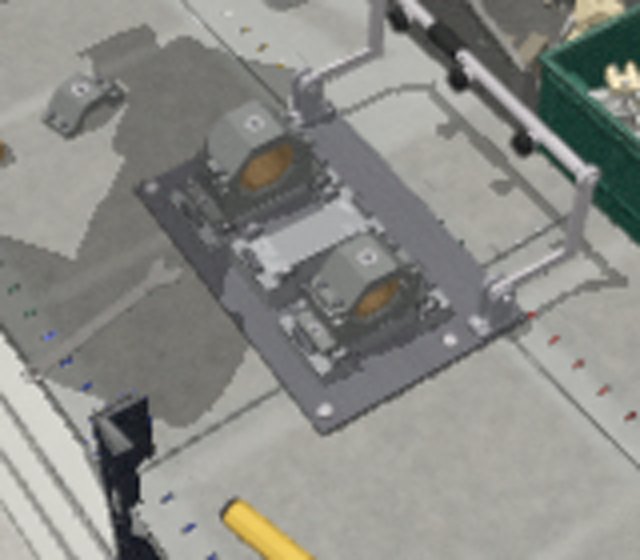

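```bash
python3 - <<'E'
from h import *
q=down(FA); p=arc(1.58)
command_gripper(.05); move_to([p[0],p[1],.26],q); move_linear(p,q,.12)
command_gripper(0); print(state()["opening"])
for a in [*np.linspace(1.45,.1,14),.05,.02,0,-.015]:
    move_linear(arc(a),q,.12 if a>.1 else .04); f=state()["force"]
    if np.abs(f).max()>40: print("stop",a); break
print(a,np.round(f),state()["opening"],np.round(state()["eef_pos"]-arc(0),4))
command_gripper(.05); p=state()["eef_pos"]; move_linear([p[0],p[1],.26],q,.15)
move_to([.40,.40,.3],q)
c,W=cloud("scene"); cv2.imwrite("pics/scene5c.png",cv2.resize(c[110:370,200:450,::-1],None,fx=2.3,fy=2.3))
W=mcloud("top",3); m=(abs(W[...,0]-.525)<.03)&(abs(W[...,1])<.14)&(W[...,2]>.12); print("rod",np.round(np.percentile(W[m],[5,50,95],axis=0),4)); print(state()["clock"])
E
```

```text
0.017684613624458268
-0.015 [4. 4. 1.] 0.017347823875444927 [ 0.0003  0.     -0.001 ]
rod [[ 0.511  -0.1273  0.1317]
 [ 0.5188  0.0069  0.1385]
 [ 0.5284  0.1227  0.1439]]
122.2417
```

View pics/scene5c.png

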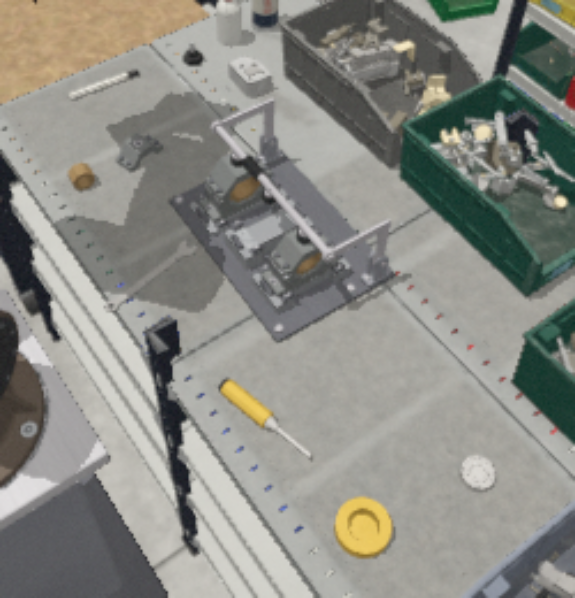

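```bash
python3 -c "
from rig import *
print(sign_off(), state()['clock'])"
```

```text
the job is handed in; nothing more can be done
the job is handed in; nothing more can be done
```

I handed the job in: the medium and large sets are built in their nests and the keeper is down over them. base_s was not on the bench, so liner_s, cap_s and the bystanders were left where they lay. The verdict was not shown.

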